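# Take a filter station out of service

### The job

Take the bench filter station out of service. Shut its feed tap first (wing square across the pipe), then open its drain tap (wing in line with the pipe) so that the cassettes are without pressure, and leave both taps so. Only then unlatch every filter cassette that is in the station by pressing it down until it springs up, pull it out without forcing its latch, and put all of them in the steel tray, leaving the tray on the bench and the things standing about undisturbed.

Things in the scene. Friction and masses are not known exactly. Their poses are not given: they have to be found in the camera images.
- station: fixed filter station, base plate 94 x 374 x 8 mm. Origin: centre of the plate's underside, on the bench; z up, x to its back, y to its left. White housing (x -0.033 to 0.039, y -0.074 to 0.184), bare metal deck at z = 0.085 with four slots in a row, some empty (a sprung lever is seen in them). To its right the plastic two-tap manifold, pipe along y at z = 0.053
- feed_tap_axis (a point): on the turning axis (vertical) of the feed tap's wing, at the top of the wing. The feed tap is the one farther from the housing. The wing is a flat yellow bar 10 mm wide and 6 mm thick (its top at station z = 0.076, underside 0.070), that reaches 23 mm from the axis at one end and 8 mm at the other; below it is a round plug 14 mm wide
- drain_tap_axis (a point): the same for the drain tap: the one next to the housing, 43 mm from the feed tap's axis and 39 mm from the housing's end wall. The wings turn past each other with little room: open the fingers no wider than about 35 mm there
- manifold_tap2 (a joint): angle of the feed tap, 0 to 3.14: at 0 the long end of the wing points along the station's -x (across the pipe: shut), at 1.57 along -y (in line with the pipe: open), at 3.14 along +x (across: shut again). Grows counter-clockwise seen from above. Very light friction, stays where it is left. Starts open, about 1.57
- manifold_tap1 (a joint): angle of the drain tap, same sense and meaning. Starts shut, near 0
- slot_1 (a point): centre of the leftmost slot (station y = 0.145), on the deck's surface. Slots are 26 (x) x 37 mm (y). A latched cassette's top stands 11 mm above the deck. A spring bears up on it with 7 N. Pressed down 6 to 8 mm (about 10 N; solid stop at 8 mm) its latch lets go for good
- slot_2 (a point): the same for the second slot (station y = 0.085). When the pressure is taken away the released cassette springs up to 17 mm above its latched height: its top then stands 28 mm above the deck. There it stays, loose in the slot, to be gripped across its 24 mm and pulled straight up
- slot_3 (a point): the same for the third slot (station y = 0.025); a cassette pushed back down after its release just springs up again
- slot_4 (a point): the same for the rightmost slot (station y = -0.035)
- cassette_1: white filter cassette with grey top, 24 (its x) x 34 (its y) x 72 mm, 80 g; origin at the centre of its underside, z up along it. In its back (+x) a notch, 8 mm deep, 10 to 32 mm above the underside, for the latch. Starts latched and upright in slot 1, axes parallel to the station's, underside at station z = 0.024, or is absent (None from the start; one in the fingers also reads None)
- cassette_2: the same kind of cassette, in slot 2 or absent
- cassette_3: the same kind of cassette, in slot 3 or absent
- cassette_4: the same kind of cassette, in slot 4 or absent
- cassette_1_mid (a point): middle of cassette_1, 36 mm above its underside
- cassette_2_mid (a point): middle of cassette_2, 36 mm above its underside
- cassette_3_mid (a point): middle of cassette_3, 36 mm above its underside
- cassette_4_mid (a point): middle of cassette_4, 36 mm above its underside
- tray: loose deep steel tray, 180 (its x) x 140 (its y) mm outside, 44 mm high with a rolled rim to 48 mm, walls and floor 4 mm, 0.6 kg; origin at the centre of its underside. Cassettes may stand or lie in it
- tube_block: bystander: small dark block with a red lid, 41 x 53 x 42 mm, origin under its centre
- vial: bystander: small clear vial with a blue cap, 27 mm across, 53 mm high, origin under its centre
- wash_bottle: bystander: wash bottle with a bent spout, 69 x 87 x 201 mm, origin under its centre

How it is judged:
On the way, in this order (a step that is already met when the one before it is completed fails the run):
1. the feed tap is shut, the drain tap still shut as well ((value of joint manifold_tap2 below 0.25 rad or value of joint manifold_tap2 above 2.89 rad) and (value of joint manifold_tap1 below 0.25 rad or value of joint manifold_tap1 above 2.89 rad)), for 0.2 s.
2. the drain tap is open, the feed tap still shut ((value of joint manifold_tap2 below 0.25 rad or value of joint manifold_tap2 above 2.89 rad) and value of joint manifold_tap1 between 1.32 and 1.82 rad), for 0.2 s.
At the end, for the whole second after the job is handed in: feed wing within 0.25 rad of square across the pipe, drain wing within 0.25 rad of in line with it; every cassette that was in the station at rest in the tray, standing or lying, its middle inside the outline and under 60 mm above its underside; tray flat on the bench (all of step 2 and x of cassette_1_mid in the frame of tray between -0.085 and 0.085 m and y of cassette_1_mid in the frame of tray between -0.065 and 0.065 m and z of cassette_1_mid in the frame of tray between 0 and 0.06 m and linear speed of each of cassette_1, cassette_2, cassette_3, cassette_4, tray below 0.03 m/s and x of cassette_2_mid in the frame of tray between -0.085 and 0.085 m and y of cassette_2_mid in the frame of tray between -0.065 and 0.065 m and z of cassette_2_mid in the frame of tray between 0 and 0.06 m and x of cassette_3_mid in the frame of tray between -0.085 and 0.085 m and y of cassette_3_mid in the frame of tray between -0.065 and 0.065 m and z of cassette_3_mid in the frame of tray between 0 and 0.06 m and x of cassette_4_mid in the frame of tray between -0.085 and 0.085 m and y of cassette_4_mid in the frame of tray between -0.065 and 0.065 m and z of cassette_4_mid in the frame of tray between 0 and 0.06 m and height (world z) of tray below 0.015 m and angle between tray's own z axis and vertical below 0.1 rad); the robot touches nothing.
It fails at once if a cassette is let up out of its latch (10 mm or more above its latched height) while the feed is not shut or the drain not open (z of any of cassette_1_mid, cassette_2_mid, cassette_3_mid, cassette_4_mid in the frame of station above 0.07 m and (not (value of joint manifold_tap2 below 0.25 rad or value of joint manifold_tap2 above 2.89 rad) or not (value of joint manifold_tap1 between 1.32 and 1.82 rad))).
It fails at once if a cassette is pressed or pulled against the station with more than 60 N (latch forced) (contact force between any of cassette_1, cassette_2, cassette_3, cassette_4 and station above 60 N).
It fails at once if a bystander is moved by more than 4 cm (distance of any of tube_block, vial, wash_bottle from where it was at the start of the episode above 0.04 m).
Of cassette_1, cassette_2, cassette_3, cassette_4 only 3 to 4 are there at a start; the rules pass over those that are not, and their reading is None.
At some moment in a run one of tray may be knocked a few centimetres aside while the robot is not near it.
Once in a run the grip may slacken for a moment while it holds something.
It also fails if it takes over 210 s, if anything falls off the work surface, if the arm or the gripper's body presses on something with over 40 N, if the wrist force passes 120 N, or if a joint passes its speed limit or range.

### The arm

A 6-joint arm with a two-finger parallel gripper is mounted at the origin on a cart in front of the work surface, level with it; the furniture and walls round the work are solid. World frame = base frame: x ahead of the robot, y to its left, z up, the work surface at z = 0. Lengths are in m, angles in rad, forces in N, time in s.
With the tool pointing down it reaches from about 0.4 to 0.925 m from the base axis. Payload 3.4 kg.
Tool frame: the origin (TCP) lies on the centre line of the jaws, within the pads' length; the fingertips stand 19 mm ahead of it and the grasp point (between the pads) is the TCP; z points along the fingers, y is the direction in which the jaws open and shut (so a half turn about z gives the same grasp; the last joint's range is limited). The gripper opens to 85 mm and grips with 20 to 120 N. Pads are 22 mm wide; open, the fingers measure 114 mm over their backs; the gripper's body (76 mm by 85 mm) begins 54 mm behind the grasp point. The pads swing forward as they close: fully open they stand 13 mm farther back than shut.
Start: joints at [-1.349, 0.307, 1.506, -0, 1.328, -0.073], TCP at [0.167, -0.55, 0.25] pointing down, gripper open.
Joint ranges: [-3.12, 3.12], [-1.05, 2.28], [0.14, 2.33], [-1.42, 4.57], [0.1, 2.73], [-2.68, 2.68]. Speed limits (rad/s): [2.57, 2.57, 3.14, 3.14, 3.14, 3.14].

### API

Orientations are given as a rotation vector (axis times angle).
In Python, from cell import r gives the robot as it stands.
- The arm moves only by the tool carry_out, never from a script. Its argument "increments" is text: rows parted by semicolons, each of 7 numbers parted by spaces: the closure, from 0 (fully open) to 1 (shut), then the shift along the tool's x, y, z in mm, then the turn, a rotation vector about the tool's x, y, z in degrees. In form: fingers x y z ax ay az; .... A call has 1 to 20 rows; each row shifts and turns the pose as measured when the row begins, along the tool's axes as they then stand; what a row does not reach is not made up. A row lasts 1/10 s, in which the tool goes at most 50 mm and 8.59 degrees, less where a joint would pass 70% of its speed; a pose out of reach is approached as far as the arm can. A call with a gripper value outside its range is refused whole. The fingers move at their own pace and stop on an object; "grip_force" is the grip in N (left out, the last holds). Time passes only in rows, so rows that do not move let the fingers close. It gives the time, the measured TCP pose, the force and the opening at its end, in the units of the state.
- r.state(): the state, without advancing time (a new reading comes with each control period).
- r.snapshot(name): name is "side" or "top"; returns a dict with "img" (420x560x3 uint8, red, green, blue), "mtx" (3x3 intrinsics, pixels), "k1" (the pictures are not rectified: a ray, as slopes to the right and down, at radius r is drawn at 1 + k1 r^2 times it, then the intrinsics apply), "origin" and "attitude" of the camera in the world. Camera axes: x right, y down, z forward; pixel columns grow to the right and rows downward; lengths in m; the calibration is good to about 2 mm. A picture is of the moment at which its call begins. There is no depth.
- r.close_job(): hands the job in, once; it reports no verdict.
The state is a dict: "t": time; "joint_pos": joint angles; "joint_velocities": joint speeds; "effort": joint torques, N m; "eef_pos": TCP position; "tool_rot": TCP orientation; "ft_force": force on the tool from outside, world axes, zero at the start; "wrist_torque": the same for the moment, N m; "opening": finger opening in m.
Only numpy, scipy, OpenCV 4.12 (cv2) and the standard library are available. Lean on these libraries where they do the work, as an engineer would, in place of code of your own. Each camera call takes 0.05 s, during which the arm holds its last target. There are 200 camera calls.

## Working session

There is one attempt and no reset: what is moved stays moved. The work goes in short steps, Python scripts to look and compute and a tool call to move; the robot and the scene stay as the last step left them, time stands still between calls to the robot, and variables do not carry over. Pictures are saved under pics/ and viewed, about 12 in all and at most 16, crops included, and the job is handed in when it is done.

Besides the shell and the picture viewer there is one more tool, called after "Call:" as name(argument=value, ...) on one line, values as JSON. carry_out: Moves the arm, as the interface text tells. Its arguments: {"type":"object","properties":{"increments":{"type":"string"},"grip_force":{"type":"number"}},"required":["increments"]}

```bash
mkdir -p pics; ls; cat > h.py <<'E'
import numpy as np, cv2
from scipy.spatial.transform import Rotation as R
from cell import r
def snap(n,f):
    s=r.snapshot(n); cv2.imwrite('pics/'+f+'.png',s['img'][:,:,::-1]); return s
def att(s):
    a=np.array(s['attitude'],float)
    return a if a.shape==(3,3) else R.from_rotvec(a).as_matrix()
def proj(s,P):
    P=np.atleast_2d(P); c=(P-np.array(s['origin']))@att(s); u=c[:,:2]/c[:,2:]
    d=u*(1+s['k1']*(u**2).sum(1,keepdims=True)); K=np.array(s['mtx']); return d@K[:2,:2].T+K[:2,2]
def ray(s,px,z):
    K=np.array(s['mtx']); d=np.linalg.solve(K[:2,:2],(np.atleast_2d(px)-K[:2,2]).T).T; u=d.copy()
    for _ in range(30): u=d/(1+s['k1']*(u**2).sum(1,keepdims=True))
    v=np.c_[u,np.ones(len(u))]@att(s).T; o=np.array(s['origin'])
    return o+v*((z-o[2])/v[:,2])[:,None]
E
python3 - <<'E'
from h import *
for n in('top','side'):
    s=snap(n,n+'0'); print(n,s['mtx'],s['k1'],s['origin'],s['attitude'])
print(r.state())
E
```

```text
pics
top [[511.87155834   0.         273.4679989 ]
 [  0.         511.87155834 202.23806375]
 [  0.           0.           1.        ]] 0.0211489372835718 [ 0.44659711 -0.02509489  1.11071966] [-2.16290197  2.20499034 -0.10730192]
side [[431.74976979   0.         281.55084063]
 [  0.         431.74976979 196.92391489]
 [  0.           0.           1.        ]] -0.043530186625489416 [ 0.27154586 -0.8492824   0.77967778] [-2.24405265  0.32410336 -0.17223073]
{'t': 0.1, 'joint_pos': array([-1.34952020e+00,  3.07508130e-01,  1.50757036e+00, -2.90297810e-05,
        1.32840206e+00, -7.35135978e-02]), 'joint_velocities': array([ 0.00108137, -0.00245167, -0.00367529, -0.00046855, -0.00019973,
       -0.0002574 ]), 'effort': array([ 1.31281176e-03, -4.58528066e+01, -2.52607030e+01,  8.38846313e-05,
        5.51100311e-03,  2.18668902e-05]), 'eef_pos': array([ 0.16688562, -0.54961464,  0.24945702]), 'tool_rot': array([-3.10566655e+00, -4.61114434e-01,  2.62874592e-04]), 'ft_force': array([0.36923612, 0.45137623, 0.56280552]), 'wrist_torque': array([-0.00558574, -0.00051951, -0.01026063]), 'opening': 0.08497901762205977}
```

View pics/top0.png

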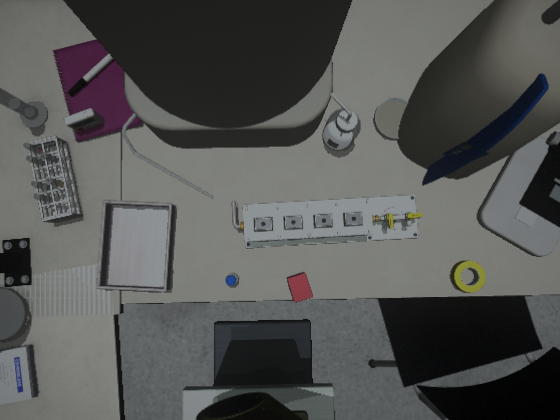

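View pics/side0.png

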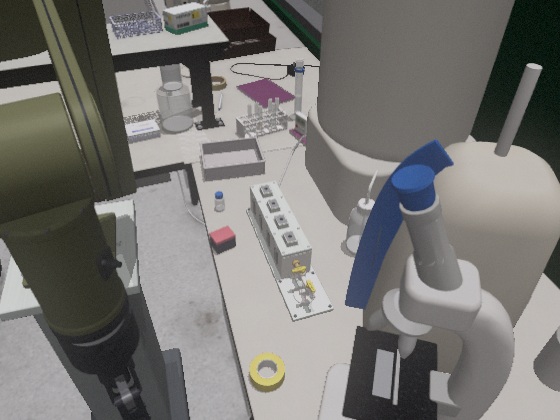

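Overview: station across the middle of the top view (245–420, 195–245), tray at (137,246), vial (232,280), block (300,287), wash bottle (341,130). Enlarging.

```bash
python3 - <<'E'
import cv2
a=cv2.imread('pics/top0.png')[185:255,225:430]
cv2.imwrite('pics/c1.png',cv2.resize(a,None,fx=3.9,fy=3.9,interpolation=cv2.INTER_CUBIC))
b=cv2.imread('pics/top0.png')[190:300,90:185]
a=cv2.imread('pics/side0.png')[175:325,235:340]
h=[cv2.resize(x,(int(x.shape[1]*600/x.shape[0]),600),interpolation=cv2.INTER_CUBIC) for x in(a,)]
cv2.imwrite('pics/c2.png',h[0])
E
```

```text
(no output)
```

View pics/c1.png

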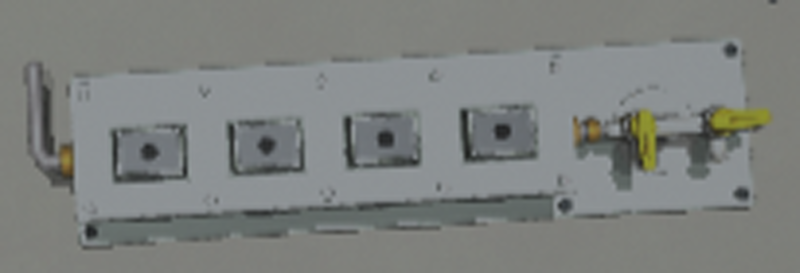

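View pics/c2.png

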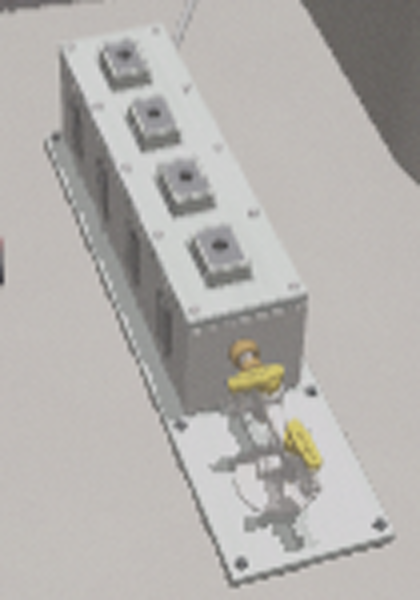

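All four slots hold cassettes with grey tops; drain wing (648,140 in crop) points to -x, feed wing (740,120) to -y. Fitting the poses.

```bash
cat >> h.py <<'E'
def fit(L,W):
    L,W=np.array(L)[:,:2],W[:,:2]; a,b=L-L.mean(0),W-W.mean(0)
    th=np.arctan2((a[:,0]*b[:,1]-a[:,1]*b[:,0]).sum(),(a*b).sum()); c,s=np.cos(th),np.sin(th); M=np.array([[c,-s],[s,c]])
    t=W.mean(0)-M@L.mean(0); return th,t,(L@M.T+t-W)*1000
E
python3 - <<'E'
from h import *
s=r.snapshot('top')
o=np.array([225,185]); f=lambda p:np.array(p)/3.9+o-.4
cas=ray(s,f([(150,152),(266,145),(386,139),(502,131)]),.096)
pl=ray(s,f([(741,40),(752,205),(80,245)]),.008)
L=[(0,.145),(0,.085),(0,.025),(0,-.035),(.047,-.187),(-.047,-.187),(-.047,.187)]
th,t,e=fit(L,np.r_[cas,pl]); print('station',th,t,e.round(1))
print('side cassette check')
c,S=np.cos(th),np.sin(th); M=np.array([[c,-S],[S,c]])
q=lambda x,y,z:np.r_[M@[x,y]+t,z]
for y in(.145,.085,.025,-.035): print(y,q(0,y,.096).round(4))
d=q(0,-.113,.076);g=q(0,-.156,.076);print('drain',d,'feed',g)
s2=r.snapshot('side')
P=[q(0,.145,.096),q(0,-.035,.096),d,g,q(.047,-.187,.008),q(-.047,-.187,.008)]
print(((proj(s2,P)-[235,175])*4).round(), ((proj(s,P)-o+.4)*3.9).round())
T=ray(s,[(104,202),(174,202.5),(170,292),(98,291)],.048)
print('tray',T.round(3)); print(fit([(.09,.07),(.09,-.07),(-.09,-.07),(-.09,.07)],T))
print('vial',ray(s,[(232,280)],.053),'block',ray(s,[(300,287)],.042),'bottle',ray(s,[(345,118),(338,140)],.15))
E
```

```text
station 0.03937938254011472 [ 0.49733825 -0.16200298] [[ 0.6  0.6]
 [ 0.5 -0.3]
 [ 1.   0.9]
 [ 0.4  0.2]
 [ 0.7 -0.2]
 [-1.6 -1.9]
 [-1.5  0.7]]
side cassette check
0.145 [ 0.4916 -0.0171  0.096 ]
0.085 [ 0.494  -0.0771  0.096 ]
0.025 [ 0.4964 -0.137   0.096 ]
-0.035 [ 0.4987 -0.197   0.096 ]
drain [ 0.50178697 -0.27491537  0.076     ] feed [ 0.50347985 -0.31788204  0.076     ]
[[123.  54.]
 [220. 244.]
 [268. 368.]
 [298. 428.]
 [394. 530.]
 [230. 578.]] [[149. 151.]
 [502. 130.]
 [645. 124.]
 [727. 119.]
 [741.  39.]
 [756. 208.]]
tray [[0.544 0.311 0.048]
 [0.541 0.167 0.048]
 [0.357 0.175 0.048]
 [0.362 0.321 0.048]]
(np.float64(-0.04411651827008067), array([0.45103069, 0.24366872]), array([[-0.25409294, -1.4225559 ],
       [-2.68178923,  2.99833909],
       [ 1.05708365,  2.31745068],
       [ 1.87879852, -3.89323388]]))
vial [[0.37886206 0.04815227 0.053     ]] block [[ 0.36093849 -0.09125912  0.042     ]] bottle [[ 0.68758124 -0.17838664  0.15      ]
 [ 0.64520402 -0.16372132  0.15      ]]
```

```bash
cat >> h.py <<'E'
TH,T0=0.0394,np.array([0.4973,-0.1620])
def st():
    s=r.state(); p=s['eef_pos']; c,n=np.cos(TH),np.sin(TH); d=p[:2]-T0
    X=R.from_rotvec(s['tool_rot']).as_matrix()
    print('t %.1f'%s['t'],'station mm',np.round([1e3*(c*d[0]+n*d[1]),1e3*(c*d[1]-n*d[0]),1e3*p[2]],1),'heading',round(np.degrees(np.arctan2(X[1,0],X[0,0])-TH),1),'tilt x,y of z',X[:2,2].round(3),'F',s['ft_force'].round(1),'open',round(s['opening']*1e3,1),'j6',s['joint_pos'][5].round(2))
E
echo ok
```

```text
ok
```

Call:
carry_out(increments="0.6 0 0 0 0 0 -8.4;0.6 0 0 0 0 0 -8.4;0.6 0 0 0 0 0 -8.4;0.6 0 0 0 0 0 -8.4;0.6 0 0 0 0 0 -8.4;0.6 0 0 0 0 0 -8.4;0.6 0 0 0 0 0 -8.4;0.6 0 0 0 0 0 -8.4;0.6 0 0 0 0 0 -8.4;0.6 0 0 0 0 0 0")

```text
t: 1.2
eef_pos: [0.1665, -0.5478, 0.2468]
tool_rot: [-2.13, -2.301, -0.007]
ft_force: [0.6, -0.5, -0.3]
opening: 0.0343
```

```bash
python3 -c "
from h import *
st()"
```

```text
t 1.2 station mm [-345.8 -372.4  246.8] heading 92.1 tilt x,y of z [-0.002  0.007] F [ 0.6 -0.5 -0.3] open 34.3 j6 -1.43
```

Call:
carry_out(increments="0.6 24 38.5 0 0 0 2;0.6 24 38.5 0 0 0 0;0.6 24 38.5 0 0 0 0;0.6 24 38.5 0 0 0 0;0.6 24 38.5 0 0 0 0;0.6 24 38.5 0 0 0 0;0.6 24 38.5 0 0 0 0;0.6 24 38.5 20 0 0 0;0.6 24 38.5 40 0 0 0;0.6 0 0 20 0 0 0;0.6 0 0 0 0 0 0")

```text
t: 2.3
eef_pos: [0.5124, -0.322, 0.1727]
tool_rot: [2.23, 2.212, 0.005]
ft_force: [0.7, -0.0, 0.4]
opening: 0.0345
```

```bash
python3 -c "
from h import *
st()"
```

```text
t 2.3 station mm [   8.8 -160.4  172.7] heading 87.3 tilt x,y of z [0.003 0.002] F [ 0.7 -0.   0.4] open 34.5 j6 -0.63
```

Call:
carry_out(increments="0.6 4 -9 10 0 0 -2.7;0.6 0 0 30 0 0 0;0.6 0 0 20 0 0 0;0.6 0 0 0 0 0 0")

```text
t: 2.7
eef_pos: [0.5043, -0.3198, 0.1146]
tool_rot: [2.184, 2.252, 0.006]
ft_force: [-0.5, -0.6, -0.2]
opening: 0.0343
```

```bash
python3 -c "
from h import *
st()
a=snap('top','t1')['img'][190:240,360:430];b=snap('side','s1')['img'][230:330,255:345]
f=lambda x,k:cv2.resize(x,None,fx=k,fy=k,interpolation=cv2.INTER_CUBIC)
a=f(a,5.4);b=f(b,4.2)
c=np.zeros((420,a.shape[1]+b.shape[1],3),np.uint8);c[:a.shape[0],:a.shape[1]]=a;c[:b.shape[0],a.shape[1]:]=b
cv2.imwrite('pics/m1.png',c[:,:,::-1])"
```

```text
t 2.7 station mm [   0.8 -158.   114.6] heading 89.5 tilt x,y of z [ 0.006 -0.001] F [-0.5 -0.6 -0.2] open 34.3 j6 -0.67
```

View pics/m1.png

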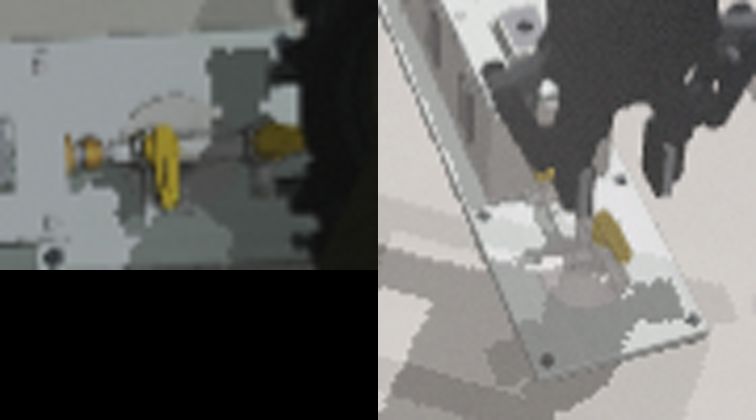

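The fingers straddle the feed wing (wing at (615,235) between the fingertips in the side crop). Descend and grip lightly.

Call:
carry_out(increments="0.6 2 -1 12 0 0 0;0.6 0 0 12 0 0 0;0.6 0 0 1 0 0 0;0.8 0 0 0 0 0 0;0.95 0 0 0 0 0 0;0.95 0 0 0 0 0 0;0.95 0 0 0 0 0 0", grip_force=20)

```text
t: 3.5
eef_pos: [0.5038, -0.322, 0.0954]
tool_rot: [2.178, 2.244, 0.001]
ft_force: [-0.5, -0.4, -0.3]
opening: 0.0044
```

```bash
python3 -c "
from h import *
st()"
```

```text
t 3.5 station mm [   0.2 -160.1   95.4] heading 89.5 tilt x,y of z [ 0.01  -0.009] F [-0.5 -0.4 -0.3] open 4.4 j6 -0.67
```

Call:
carry_out(increments="0.6 2 0 0 0 0 0;0.6 2 0 0 0 0 0;0.6 0 0 0 0 0 0;0.6 0 0 4 0 0 -0.5;0.6 0 0 3 0 0 0;0.6 0 0 0 0 0 0")

```text
t: 4.1
eef_pos: [0.5044, -0.3173, 0.0877]
tool_rot: [2.167, 2.255, 0.002]
ft_force: [0.4, -0.3, -0.4]
opening: 0.0339
```

```bash
python3 -c "
from h import *
st()"
```

```text
t 4.1 station mm [   1.  -155.4   87.7] heading 90.0 tilt x,y of z [ 0.011 -0.009] F [ 0.4 -0.3 -0.4] open 33.9 j6 -0.67
```

Call:
carry_out(increments="0.7 0 -0.5 -1 0.4 0.6 0;0.95 0 0 0 0 0 0;0.95 0 0 0 0 0 0;0.95 0 0 0 0 0 0")

```text
t: 4.5
eef_pos: [0.5023, -0.3172, 0.0885]
tool_rot: [-2.175, -2.264, -0.003]
ft_force: [0.9, -0.3, -0.8]
opening: 0.0114
```

```bash
python3 -c "
from h import *
st()"
```

```text
t 4.5 station mm [  -1.2 -155.3   88.5] heading 90.0 tilt x,y of z [-0.001  0.003] F [ 0.9 -0.3 -0.8] open 11.4 j6 -0.68
```

Call:
carry_out(increments="0.95 0 0 0 0 0 0;0.95 0 0 0 0 0 6;0.95 0 0 0 0 0 6;0.95 0 0 0 0 0 6;0.95 0 0 0 0 0 6;0.95 0 0 0 0 0 0")

```text
t: 5.1
eef_pos: [0.5027, -0.3173, 0.0885]
tool_rot: [-2.612, -1.743, -0.003]
ft_force: [-1.1, 0.5, 0.4]
opening: 0.0119
```

```bash
python3 -c "
from h import *
st()"
```

```text
t 5.1 station mm [  -0.7 -155.4   88.5] heading 65.2 tilt x,y of z [0.    0.002] F [-1.1  0.5  0.4] open 11.9 j6 -0.24
```

Turning freely; 65° more.

Call:
carry_out(increments="0.95 0 0 0 0 0 7;0.95 0 0 0 0 0 7;0.95 0 0 0 0 0 7;0.95 0 0 0 0 0 7;0.95 0 0 0 0 0 7;0.95 0 0 0 0 0 7;0.95 0 0 0 0 0 7;0.95 0 0 0 0 0 7;0.95 0 0 0 0 0 7;0.95 0 0 0 0 0 0")

```text
t: 6.1
eef_pos: [0.5033, -0.3181, 0.0885]
tool_rot: [-3.14, -0.098, -0.003]
ft_force: [-1.2, 0.2, 0.9]
opening: 0.0119
```

```bash
python3 -c "
from h import *
st()"
```

```text
t 6.1 station mm [  -0.2 -156.2   88.5] heading 1.3 tilt x,y of z [0.002 0.   ] F [-1.2  0.2  0.9] open 11.9 j6 0.87
```

Wing should be across. Open, lift, move to the drain tap (tool y = station −y), then look.

Call:
carry_out(increments="0.95 0 0 0 0 0 1.3;0.75 0 0 0 0 0 0;0.7 0 0 0 0 0 0;0.7 0 0 -15 0 0 0;0.7 0 0 -15 0 0 0;0.6 0 -21 0 0 0 0;0.6 0 -22 0 0 0 0;0.6 0 0 0 0 0 0")

```text
t: 6.9
eef_pos: [0.5014, -0.2723, 0.1183]
tool_rot: [-3.139, -0.08, -0.005]
ft_force: [0.4, -0.2, -0.3]
opening: 0.034
```

```bash
python3 -c "
from h import *
st()
a=snap('top','t2')['img'][190:240,360:430];b=snap('side','s2')['img'][230:330,255:345]
f=lambda x,k:cv2.resize(x,None,fx=k,fy=k,interpolation=cv2.INTER_CUBIC)
a=f(a,5.4);b=f(b,4.2)
c=np.zeros((420,a.shape[1]+b.shape[1],3),np.uint8);c[:a.shape[0],:a.shape[1]]=a;c[:b.shape[0],a.shape[1]:]=b
cv2.imwrite('pics/m2.png',c[:,:,::-1])"
```

```text
t 6.9 station mm [  -0.2 -110.4  118.3] heading 0.7 tilt x,y of z [0.003 0.002] F [ 0.4 -0.2 -0.3] open 34.0 j6 0.94
```

View pics/m2.png

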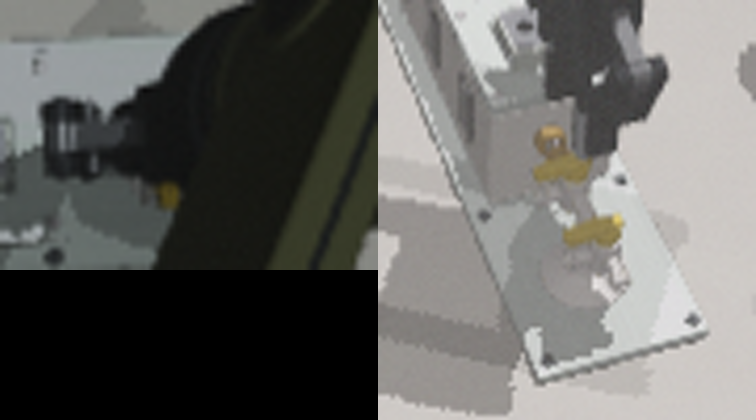

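Feed wing (565,240)–(620,217) now roughly parallel to the drain wing (535,178)–(590,163); checking the angle by projection.

```bash
python3 -c "
from h import *
s=r.snapshot('side');c,n=np.cos(TH),np.sin(TH);M=np.array([[c,-n],[n,c]])
for y in(-.156,-.113):
  for a in(-20,-10,0,10,20):
    u=np.array([-np.cos(np.radians(a)),-np.sin(np.radians(a))])
    P=[np.r_[M@(np.array([0,y])+l*u)+T0,.076] for l in(.023,-.008)]
    print(y,a,((proj(s,P)-[255,230]+.5)*4.2+[378,0]).round().ravel())
im=s['img'].astype(int); m=(im[:,:,0]>130)&(im[:,:,0]-im[:,:,2]>60)
for (x0,x1,y0,y1) in ((298,316,280,292),):
  ys,xs=np.nonzero(m[y0:y1,x0:x1]); 
  C=np.cov(xs,ys); w,v=np.linalg.eigh(C); print('feed pca slope',v[1,1]/v[0,1],len(xs),(xs.mean()+x0-255)*4.2+378,(ys.mean()+y0-230)*4.2)
"
```

```text
-0.156 -20 [563. 219. 626. 221.]
-0.156 -10 [564. 226. 625. 218.]
-0.156 0 [566. 232. 624. 216.]
-0.156 10 [569. 238. 623. 214.]
-0.156 20 [574. 243. 621. 212.]
-0.113 -20 [533. 156. 594. 158.]
-0.113 -10 [534. 162. 593. 156.]
-0.113 0 [536. 168. 592. 154.]
-0.113 10 [539. 174. 591. 152.]
-0.113 20 [544. 179. 590. 150.]
feed pca slope -0.2823121142537731 27 600.9111111111112 225.2444444444444
```

```bash
python3 -c "
from h import *
im=r.snapshot('side')['img']; h=cv2.cvtColor(im,cv2.COLOR_RGB2HSV)
m=((h[:,:,0]>20)&(h[:,:,0]<32)&(h[:,:,1]>110)).astype(np.uint8)
print(m[262:292,290:318])
n,l,s,c=cv2.connectedComponentsWithStats(m[262:292,290:318])
for i in range(1,n):
  ys,xs=np.nonzero(l==i)
  if len(xs)>15: w,v=np.linalg.eigh(np.cov(xs,ys)); print(len(xs),v[1,1]/v[0,1],(c[i]+[35,32])*4.2+[378,0])
" | tr -d ' '
```

```text
[[0000000000000000000000000000]
[0000000000000000000000000000]
[0000000000000000000000000000]
[0000000000000000000000000000]
[0000000000000000000000000000]
[0000000000000000000000000000]
[0000000000010000000000000000]
[0000000000011000000000000000]
[0001100010110100000000000000]
[0001001100001100000000000000]
[0000000000010000000000000000]
[0000000000000000000000000000]
[0000000000000000000000000000]
[0000000000000000000000000000]
[0000000000000000000000000000]
[0000000000000000000000000000]
[0000000000000000000000000000]
[0000000000000000000000000000]
[0000000000000000000000000000]
[0000000000000000000000000000]
[0000000000000000000011100000]
[0000000000000001001111100000]
[0000000000000001100100000000]
[0000000000001011000001000000]
[0000000000001000001010000000]
[0000000000000000000000000000]
[0000000000000000000000000000]
[0000000000000000000000000000]
[0000000000000000000000000000]
[0000000000000000000000000000]]
```

Tool heading at release was within 1° of square, which agrees with the picture. On to the drain tap.

Call:
carry_out(increments="0.6 0 2.5 0 0 0 0.7;0.6 0 0 12 0 0 0;0.6 0 0 12 0 0 0;0.6 0 0 4 0 0 0;0.6 0 0 0 0 0 0")

```text
t: 7.6
eef_pos: [0.5027, -0.2806, 0.0867]
tool_rot: [3.141, 0.053, 0.006]
ft_force: [0.2, 0.2, 0.6]
opening: 0.0343
```

```bash
python3 -c "
from h import *
st()"
```

```text
t 7.6 station mm [   0.7 -118.7   86.7] heading -0.3 tilt x,y of z [ 0.004 -0.001] F [0.2 0.2 0.6] open 34.3 j6 0.95
```

Call:
carry_out(increments="0.6 -1 -5.5 -2 0 0 0;0.6 0 0 0 0 0 0")

```text
t: 7.8
eef_pos: [0.5009, -0.2746, 0.0879]
tool_rot: [-3.141, -0.052, -0.003]
ft_force: [-0.3, 0.5, 0.3]
opening: 0.0344
```

```bash
python3 -c "
from h import *
st()"
```

```text
t 7.8 station mm [  -0.8 -112.7   87.9] heading -0.4 tilt x,y of z [0.002 0.001] F [-0.3  0.5  0.3] open 34.4 j6 0.96
```

Grip, then turn 90° counter-clockwise (az negative).

Call:
carry_out(increments="0.95 0.5 0 -0.5 0 0 0;0.95 0 0 0 0 0 0;0.95 0 0 0 0 0 0;0.95 0 0 0 0 0 0;0.95 0 0 0 0 0 0;0.95 0 0 0 0 0 -6;0.95 0 0 0 0 0 -7;0.95 0 0 0 0 0 -7;0.95 0 0 0 0 0 0")

```text
t: 8.7
eef_pos: [0.5016, -0.2751, 0.0891]
tool_rot: [3.079, 0.616, 0.004]
ft_force: [-0.3, -0.7, -2.5]
opening: 0.0116
```

```bash
python3 -c "
from h import *
st()"
```

```text
t 8.7 station mm [-1.000e-01 -1.132e+02  8.910e+01] heading 20.4 tilt x,y of z [ 0.003 -0.001] F [-0.3 -0.7 -2.5] open 11.6 j6 0.6
```

Call:
carry_out(increments="0.95 0 0 0 0 0 -7;0.95 0 0 0 0 0 -7;0.95 0 0 0 0 0 -7;0.95 0 0 0 0 0 -7;0.95 0 0 0 0 0 -7;0.95 0 0 0 0 0 -7;0.95 0 0 0 0 0 -7;0.95 0 0 0 0 0 -7;0.95 0 0 0 0 0 -7;0.95 0 0 0 0 0 -7;0.95 0 0 0 0 0 0")

```text
t: 9.8
eef_pos: [0.5006, -0.2745, 0.0891]
tool_rot: [2.155, 2.285, 0.002]
ft_force: [-0.4, -0.4, -1.5]
opening: 0.0116
```

```bash
python3 -c "
from h import *
st()"
```

```text
t 9.8 station mm [  -1.1 -112.5   89.1] heading 91.1 tilt x,y of z [0.001 0.   ] F [-0.4 -0.4 -1.5] open 11.6 j6 -0.63
```

Call:
carry_out(increments="0.95 0 0 0 0 0 1;0.75 0 0 0 0 0 0;0.65 0 0 0 0 0 0;0.65 0 0 -20 0 0 0;0.7 0 0 -25 0 0 0;1 26 0 0 0 0 0;1 26 0 0 0 0 0;1 26 1 0 0 0 0;1 0 0 0 0 0 0")

```text
t: 10.7
eef_pos: [0.5013, -0.1945, 0.1378]
tool_rot: [2.201, 2.238, 0.007]
ft_force: [0.2, -0.4, -0.6]
opening: 0.0001
```

```bash
python3 -c "
from h import *
st()
a=snap('top','t3')['img'][190:240,360:430];b=snap('side','s3')['img'][230:330,255:345]
f=lambda x,k:cv2.resize(x,None,fx=k,fy=k,interpolation=cv2.INTER_CUBIC)
a=f(a,5.4);b=f(b,4.2)
c=np.zeros((420,a.shape[1]+b.shape[1],3),np.uint8);c[:a.shape[0],:a.shape[1]]=a;c[:b.shape[0],a.shape[1]:]=b
cv2.imwrite('pics/m3.png',c[:,:,::-1])"
```

```text
t 10.7 station mm [  2.8 -32.6 137.8] heading 88.7 tilt x,y of z [0.005 0.001] F [ 0.2 -0.4 -0.6] open 0.1 j6 -0.47
```

View pics/m3.png

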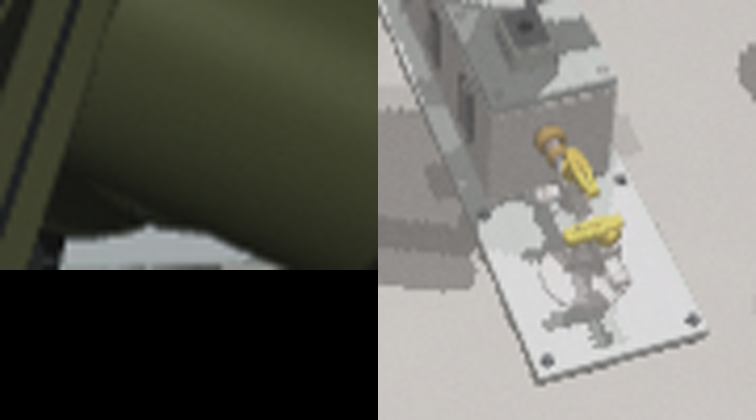

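Drain wing (580,172) is in line with the pipe, feed wing (595,230) is across. Now pressing slot 4.

Call:
carry_out(increments="1 -2.5 -3 10 0 0 -1;1 0 0 8 0 0 0;1 0 0 0 0 0 0")

```text
t: 11.1
eef_pos: [0.5, -0.2024, 0.1186]
tool_rot: [2.179, 2.252, 0.006]
ft_force: [0.5, -0.5, 0.0]
opening: 0.0001
```

```bash
python3 -c "
from h import *
st()"
```

```text
t 11.1 station mm [  1.1 -40.5 118.6] heading 89.6 tilt x,y of z [ 0.008 -0.003] F [ 0.5 -0.5  0. ] open 0.1 j6 -0.5
```

Call:
carry_out(increments="1 5 -1 0 0 0 0;1 0 0 0 0 0 0;1 0 0 2 0 0 0;1 0 0 2 0 0 0;1 0 0 2 0 0 0;1 0 0 0 0 0 0")

```text
t: 11.7
eef_pos: [0.4992, -0.1989, 0.1136]
tool_rot: [2.18, 2.249, 0.006]
ft_force: [-1.7, 0.6, 4.5]
opening: 0.0002
```

```bash
python3 -c "
from h import *
st()"
```

```text
t 11.7 station mm [  0.4 -37.  113.6] heading 89.5 tilt x,y of z [ 0.009 -0.004] F [-1.7  0.6  4.5] open 0.2 j6 -0.49
```

Call:
carry_out(increments="1 0 0 2 0 0 0;1 0 0 2 0 0 0;1 0 0 2 0 0 0;1 0 0 0 0 0 0")

```text
t: 12.1
eef_pos: [0.4992, -0.1994, 0.112]
tool_rot: [2.177, 2.248, 0.005]
ft_force: [-2.8, -0.8, 4.7]
opening: -0.0003
```

```bash
python3 -c "
from h import *
st()"
```

```text
t 12.1 station mm [  0.4 -37.4 112. ] heading 89.6 tilt x,y of z [ 0.011 -0.006] F [-2.8 -0.8  4.7] open -0.3 j6 -0.49
```

Call:
carry_out(increments="1 0 0 4 0 0 0;1 0 0 4 0 0 0;1 0 0 4 0 0 0")

```text
t: 12.4
eef_pos: [0.4992, -0.1998, 0.1067]
tool_rot: [2.174, 2.246, 0.005]
ft_force: [-9.8, 5.3, 42.2]
opening: 0.0002
```

```bash
python3 -c "
from h import *
st()"
```

```text
t 12.4 station mm [  0.4 -37.8 106.7] heading 89.6 tilt x,y of z [ 0.014 -0.009] F [-9.8  5.3 42.2] open 0.2 j6 -0.49
```

Call:
carry_out(increments="1 0 0 -6 0 0 0;1 0 0 -12 0.8 0.5 0;1 0 0 -15 0 0 0;0.3 28 0 -5 0 0 0;1 29 0 0 0 0 0;1 0 0 0 0 0 0")

```text
t: 13.0
eef_pos: [0.4989, -0.1425, 0.1496]
tool_rot: [2.183, 2.251, 0.003]
ft_force: [-0.5, -0.5, -0.5]
opening: -0.0001
```

```bash
python3 -c "
from h import *
st()
a=snap('side','s4')['img'][170:270,235:335]
cv2.imwrite('pics/m4.png',cv2.resize(a[:,:,::-1],None,fx=5,fy=5,interpolation=cv2.INTER_CUBIC))"
```

```text
t 13.0 station mm [  2.3  19.4 149.6] heading 89.5 tilt x,y of z [ 0.006 -0.003] F [-0.5 -0.5 -0.5] open -0.1 j6 -0.39
```

View pics/m4.png

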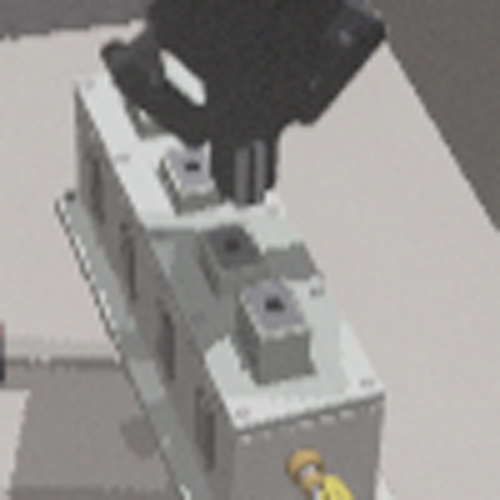

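Slot 4's cassette has sprung up (270,320). Slot 3 next.

Call:
carry_out(increments="1 5.5 -2 5 0.3 0.2 -0.5;1 0 0 12 0 0 0;1 0 0 12 0 0 0;1 0 0 2 0 0 0;1 0 0 0 0 0 0")

```text
t: 13.55
eef_pos: [0.4978, -0.1404, 0.1168]
tool_rot: [2.175, 2.264, -0.001]
ft_force: [0.9, -0.1, -0.1]
opening: -0.0002
```

```bash
python3 -c "
from h import *
st()"
```

```text
t 13.6 station mm [  1.4  21.6 116.8] heading 90.0 tilt x,y of z [ 0.001 -0.002] F [ 0.9 -0.1 -0.1] open -0.2 j6 -0.39
```

Call:
carry_out(increments="1 3 -1 0 0 0 0;1 0 0 3 0 0 0;1 0 0 4 0 0 0;1 0 0 4 0 0 0;1 0 0 4 0 0 0")

```text
t: 14.05
eef_pos: [0.4977, -0.1388, 0.1071]
tool_rot: [2.172, 2.26, 0.0]
ft_force: [-7.2, 1.5, 25.9]
opening: 0.0001
```

```bash
python3 -c "
from h import *
st()"
```

```text
t 14.1 station mm [  1.3  23.1 107.1] heading 90.0 tilt x,y of z [ 0.005 -0.005] F [-7.2  1.5 25.9] open 0.1 j6 -0.39
```

At the stop. Lift and on to slot 2.

Call:
carry_out(increments="1 0 0 -6 0 0 0;1 0 0 -15 0.3 0.3 0;1 0 0 -20 0 0 0;1 32 0 0 0 0 0;1 32 -1 0 0 0 0;1 0 0 0 0 0 0")

```text
t: 14.65
eef_pos: [0.4963, -0.0749, 0.1534]
tool_rot: [2.175, 2.257, 0.006]
ft_force: [0.6, -0.3, -0.3]
opening: -0.0003
```

```bash
python3 -c "
from h import *
st()"
```

```text
t 14.7 station mm [  2.5  87.1 153.4] heading 89.9 tilt x,y of z [ 0.008 -0.002] F [ 0.6 -0.3 -0.3] open -0.3 j6 -0.27
```

Call:
carry_out(increments="1 0 -2 10 0.4 0.2 0;1 0 0 12 0 0 0;1 0 0 13 0 0 0;1 0 0 1 0 0 0;1 0 0 0 0 0 0")

```text
t: 15.15
eef_pos: [0.495, -0.0773, 0.1152]
tool_rot: [2.178, 2.262, 0.001]
ft_force: [-0.2, -0.1, 3.1]
opening: 0.0002
```

```bash
python3 -c "
from h import *
st()"
```

```text
t 15.2 station mm [  1.   84.8 115.2] heading 89.9 tilt x,y of z [ 0.001 -0.   ] F [-0.2 -0.1  3.1] open 0.2 j6 -0.28
```

Call:
carry_out(increments="1 0 -1 2 0 0 0;1 0 0 4 0 0 0;1 0 0 4 0 0 0;1 0 0 4 0 0 0")

```text
t: 15.55
eef_pos: [0.4958, -0.0788, 0.1069]
tool_rot: [2.178, 2.257, 0.006]
ft_force: [-6.8, 4.2, 29.9]
opening: 0.0001
```

```bash
python3 -c "
from h import *
st()"
```

```text
t 15.6 station mm [  1.8  83.2 106.9] heading 89.8 tilt x,y of z [ 0.006 -0.001] F [-6.8  4.2 29.9] open 0.1 j6 -0.28
```

Call:
carry_out(increments="1 0 0 -6 0 0 0;1 0 0 -15 0.4 0.2 0;1 0 0 -20 0 0 0;1 31 -1 0 0 0 0;1 30 -1 0 0 0 0;1 0 0 10 0 0 0;1 0 0 12 0 0 0;1 0 0 12 0 0 0;1 0 0 0 0 0 0")

```text
t: 16.45
eef_pos: [0.4961, -0.0206, 0.1202]
tool_rot: [2.178, 2.251, 0.013]
ft_force: [-1.1, -0.9, -1.2]
opening: -0.0
```

```bash
python3 -c "
from h import *
st()"
```

```text
t 16.4 station mm [  4.4 141.3 120.2] heading 89.6 tilt x,y of z [ 0.012 -0.001] F [-1.1 -0.9 -1.2] open -0.0 j6 -0.16
```

Call:
carry_out(increments="1 3.5 -4 2 0.6 0.1 0;1 0 0 2 0 0 0;1 0 0 3 0 0 0;1 0 0 4 0 0 0;1 0 0 4 0 0 0")

```text
t: 16.95
eef_pos: [0.4935, -0.019, 0.1084]
tool_rot: [2.183, 2.254, 0.005]
ft_force: [-6.6, 0.0, 21.6]
opening: -0.0001
```

```bash
python3 -c "
from h import *
st()"
```

```text
t 16.9 station mm [  1.9 143.1 108.4] heading 89.6 tilt x,y of z [ 0.005 -0.   ] F [-6.6  0.  21.6] open -0.1 j6 -0.16
```

Call:
carry_out(increments="1 0 0 3 0 0 0;1 0 0 -6 0 0 0;1 0 0 -20 0.3 0 0;0 0 0 -20 0 0 0;0 0 0 -10 0 0 0;0 0 0 0 0 0 0")

```text
t: 17.55
eef_pos: [0.494, -0.0198, 0.167]
tool_rot: [2.184, 2.253, 0.002]
ft_force: [-0.1, -0.2, 0.2]
opening: 0.0429
```

```bash
python3 -c "
from h import *
st()
a=snap('side','s5')['img'][140:290,180:340]
cv2.imwrite('pics/m5.png',cv2.resize(a[:,:,::-1],None,fx=4,fy=4,interpolation=cv2.INTER_CUBIC))"
```

```text
t 17.6 station mm [  2.4 142.2 167. ] heading 89.5 tilt x,y of z [ 0.004 -0.002] F [-0.1 -0.2  0.2] open 42.9 j6 -0.16
```

View pics/m5.png

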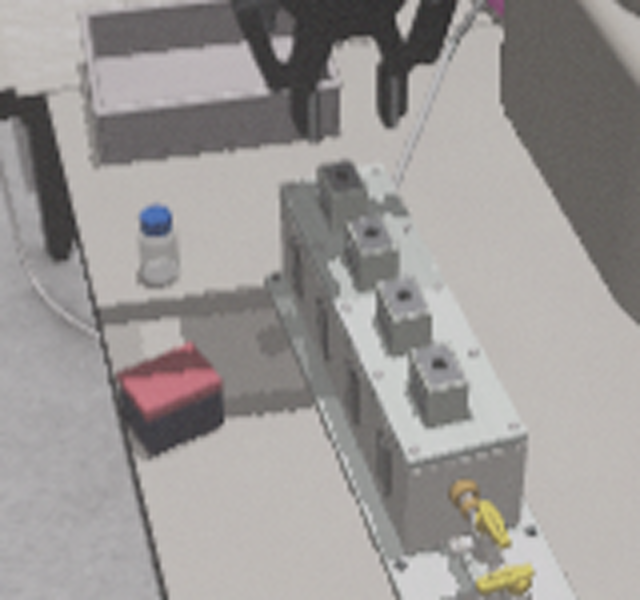

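All four cassettes stand up (343,175), (372,235), (404,295), (440,360). Extract slot 1.

Call:
carry_out(increments="0.4 3 -2 10 0.2 0.1 -0.5;0.4 0 0 15 0 0 0;0.4 0 0 15 0 0 0;0.4 0 0 10 0 0 0;0.4 0 0 0 0 0 0;0.4 0 0 0 0 0 0", grip_force=50)

```text
t: 18.2
eef_pos: [0.487, -0.0157, 0.1081]
tool_rot: [-2.168, -2.26, 0.01]
ft_force: [0.2, 0.7, 0.1]
opening: 0.0512
```

```bash
cat >> h.py <<'E'
def traydiff():
    s=r.snapshot('top'); a=cv2.imread('pics/top0.png')[:,:,::-1]
    d=np.abs(s['img'].astype(int)-a).max(2)[195:300,92:182]; print('traydiff frac>40:',(d>40).mean().round(3)); return s
E
python3 -c "
from h import *
st();traydiff()"
```

```text
t 18.2 station mm [ -4.5 146.6 108.1] heading 90.1 tilt x,y of z [-0.011  0.002] F [0.2 0.7 0.1] open 51.2 j6 -0.16
traydiff frac>40: 0.0
```

Call:
carry_out(increments="0.4 -1.5 4.5 -2 -0.6 0 0;0.4 0 0 0 0 0 0;0.9 0 0 0 0 0 0;0.9 0 0 0 0 0 0;0.9 0 0 0 0 0 0;0.9 0 0 0 0 0 0")

```text
t: 18.85
eef_pos: [0.4922, -0.0174, 0.1123]
tool_rot: [2.175, 2.267, 0.004]
ft_force: [-1.7, 0.9, 0.6]
opening: 0.023
```

```bash
python3 -c "
from h import *
st()"
```

```text
t 18.9 station mm [  0.6 144.7 112.3] heading 90.1 tilt x,y of z [0.002 0.002] F [-1.7  0.9  0.6] open 23.0 j6 -0.17
```

Call:
carry_out(increments="0.9 0 0 -8 0 0 0;0.9 0 0 -10 0 0 0;0.9 0 0 -15 0 0 0;0.9 0 0 -15 0 0 0;0.9 0 0 -20 0 0 0;0.9 0 0 -20 0 0 0;0.9 0 0 0 0 0 0")

```text
t: 19.55
eef_pos: [0.4936, -0.0175, 0.2072]
tool_rot: [2.172, 2.265, 0.009]
ft_force: [0.4, -0.4, -0.2]
opening: 0.0228
```

```bash
python3 -c "
from h import *
st()"
```

```text
t 19.6 station mm [  2.  144.6 207.2] heading 90.1 tilt x,y of z [0.006 0.002] F [ 0.4 -0.4 -0.2] open 22.8 j6 -0.17
```

Call:
carry_out(increments="0.9 20 0 0 0.3 0 0;0.9 35 1 0 0 0 0;0.9 35 1 0 0 0 0;0.9 35 1 0 0 0 0;0.9 35 1 0 0 0 0;0.9 35 1 0 0 0 0;0.9 35 1 0 0 0 0;0.9 35 0 0 0 0 0;0.9 25 0 0 0 0 0;0.9 0 0 0 0 0 0;0.9 0 0 0 0 0 0")

```text
t: 20.65
eef_pos: [0.4853, 0.282, 0.2021]
tool_rot: [-2.177, -2.264, 0.005]
ft_force: [-0.3, -0.4, -0.5]
opening: 0.0226
```

```bash
python3 -c "
from h import *
st()"
```

```text
t 20.6 station mm [  5.5 444.2 202.1] heading 90.0 tilt x,y of z [-0.003 -0.002] F [-0.3 -0.4 -0.5] open 22.6 j6 0.41
```

Call:
carry_out(increments="0.9 -8 2 20 0 0 0;0.9 0 0 30 0 0 0;0.9 0 0 30 0 0 0;0.9 0 0 20 0 0 0;0.9 0 0 10 0 0 0;0.9 0 0 5 0 0 0;0.9 0 0 0 0 0 0")

```text
t: 21.35
eef_pos: [0.4882, 0.2663, 0.0838]
tool_rot: [2.183, 2.257, -0.007]
ft_force: [0.0, -0.9, -0.5]
opening: 0.023
```

```bash
python3 -c "
from h import *
st()"
```

```text
t 21.4 station mm [  7.8 428.4  83.8] heading 89.7 tilt x,y of z [-0.002 -0.004] F [ 0.  -0.9 -0.5] open 23.0 j6 0.39
```

Call:
carry_out(increments="0.9 6 0 3 0 0 0;0.9 0 0 3 0 0 0;0.9 0 0 2 0 0 0;0.9 0 0 0 0 0 0")

```text
t: 21.75
eef_pos: [0.4904, 0.2737, 0.0782]
tool_rot: [2.182, 2.255, 0.003]
ft_force: [0.2, 0.6, -0.9]
opening: 0.0228
```

```bash
python3 -c "
from h import *
st()"
```

```text
t 21.8 station mm [ 10.3 435.6  78.2] heading 89.6 tilt x,y of z [ 0.004 -0.002] F [ 0.2  0.6 -0.9] open 22.8 j6 0.41
```

Release to about 42 mm and lift; then look.

Call:
carry_out(increments="0.9 0 0 2 0 0 0;0.8 0 0 0 0 0 0;0.65 0 0 0 0 0 0;0.5 0 0 0 0 0 0;0.5 0 0 0 0 0 0;0.5 0 0 -20 0 0 0;0.5 0 0 -40 0 0 0;0.5 0 0 -40 0 0 0;0.4 -20 0 0 0 0 0;0.4 -40 -1 0 0 0 0;0.4 -40 -1 0 0 0 0;0.4 -40 -1 0 0 0 0;0.4 -40 -1 0 0 0 0;0.4 -40 -1 0 0 0 0;0.4 -40 -1 0 0 0 0;0.4 -40 0 0 0 0 0;0.4 -30 0 0 0 0 0;0.4 0 0 0 0 0 0")

```text
t: 23.55
eef_pos: [0.4997, -0.0661, 0.1842]
tool_rot: [2.169, 2.255, 0.018]
ft_force: [-0.6, 0.2, 0.5]
opening: 0.0509
```

```bash
python3 -c "
from h import *
st()
s=snap('top','t6');a=s['img'][180:310,80:440]
cv2.imwrite('pics/m6.png',cv2.resize(a[:,:,::-1],None,fx=2.2,fy=2.2,interpolation=cv2.INTER_CUBIC))"
```

```text
t 23.6 station mm [  6.2  95.7 184.2] heading 90.0 tilt x,y of z [ 0.017 -0.001] F [-0.6  0.2  0.5] open 50.9 j6 -0.26
```

View pics/m6.png

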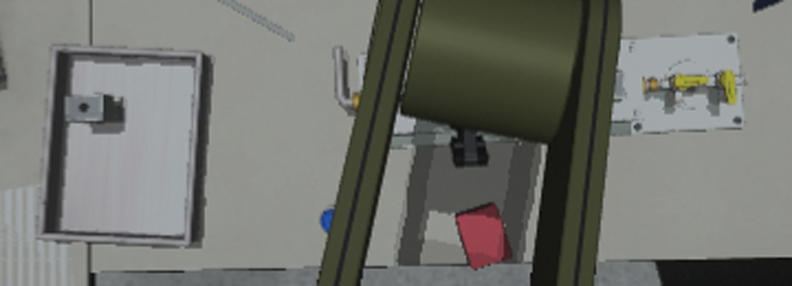

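Cassette 1 stands in the tray at (85,108); tray unmoved; taps right (drain in line, feed across at (690–730,85)). Slot 2.

Call:
carry_out(increments="0.4 -10 -5 10 0.9 0 0;0.4 0 0 20 0 0 0;0.4 0 0 20 0 0 0;0.4 0 0 15 0 0 0;0.4 0 0 0 0 0 0;0.4 0 0 0 0 0 0")

```text
t: 24.2
eef_pos: [0.4929, -0.0716, 0.1151]
tool_rot: [-2.168, -2.269, 0.003]
ft_force: [0.0, 0.4, -0.1]
opening: 0.0512
```

```bash
python3 -c "
from h import *
st()"
```

```text
t 24.2 station mm [ -0.8  90.5 115.1] heading 90.4 tilt x,y of z [-0.004  0.001] F [ 0.   0.4 -0.1] open 51.2 j6 -0.27
```

Call:
carry_out(increments="0.4 -5 1 4 -0.2 0 0.4;0.4 0 0 1 0 0 0;0.4 0 0 0 0 0 0;0.9 0 0 0 0 0 0;0.9 0 0 0 0 0 0;0.9 0 0 0 0 0 0;0.9 0 0 0 0 0 0")

```text
t: 24.9
eef_pos: [0.4947, -0.0766, 0.1121]
tool_rot: [2.176, 2.264, 0.002]
ft_force: [-0.7, -0.4, -0.6]
opening: 0.0231
```

```bash
python3 -c "
from h import *
st()"
```

```text
t 24.9 station mm [  0.8  85.5 112.1] heading 90.0 tilt x,y of z [0.002 0.   ] F [-0.7 -0.4 -0.6] open 23.1 j6 -0.28
```

Call:
carry_out(increments="0.9 0 0 -8 0 0 0;0.9 0 0 -10 0 0 0;0.9 0 0 -15 0 0 0;0.9 0 0 -15 0 0 0;0.9 0 0 -20 0 0 0;0.9 0 0 -20 0 0 0;0.9 20 0 0 0 0 0;0.9 35 1 0 0 0 0;0.9 35 1 0 0 0 0;0.9 35 1 0 0 0 0;0.9 35 1 0 0 0 0;0.9 35 1 0 0 0 0;0.9 35 1 0 0 0 0;0.9 35 0 0 0 0 0;0.9 20 0 0 0 0 0;0.9 0 0 0 0 0 0;0.9 0 0 0 0 0 0")

```text
t: 26.6
eef_pos: [0.4947, 0.2188, 0.2188]
tool_rot: [2.169, 2.251, 0.025]
ft_force: [0.2, -1.0, -1.0]
opening: 0.0231
```

```bash
python3 -c "
from h import *
st()"
```

```text
t 26.6 station mm [ 12.4 380.6 218.8] heading 89.9 tilt x,y of z [0.022 0.001] F [ 0.2 -1.  -1. ] open 23.1 j6 0.31
```

Call:
carry_out(increments="0.9 0 -4 20 1.2 0 0;0.9 0 0 30 0 0 0;0.9 0 0 30 0 0 0;0.9 0 0 30 0 0 0;0.9 0 0 10 0 0 0;0.9 0 0 5 0 0 0;0.9 0 0 0 0 0 0")

```text
t: 27.3
eef_pos: [0.4903, 0.2112, 0.087]
tool_rot: [-2.188, -2.253, 0.007]
ft_force: [0.6, -0.5, 0.3]
opening: 0.0228
```

```bash
python3 -c "
from h import *
st()
s=snap('side','s7')
a=s['img'][110:230,170:330];cv2.imwrite('pics/m7.png',cv2.resize(a[:,:,::-1],None,fx=4,fy=4,interpolation=cv2.INTER_CUBIC))"
```

```text
t 27.3 station mm [  7.7 373.2  87. ] heading 89.4 tilt x,y of z [-0.004 -0.002] F [ 0.6 -0.5  0.3] open 22.8 j6 0.3
```

View pics/m7.png

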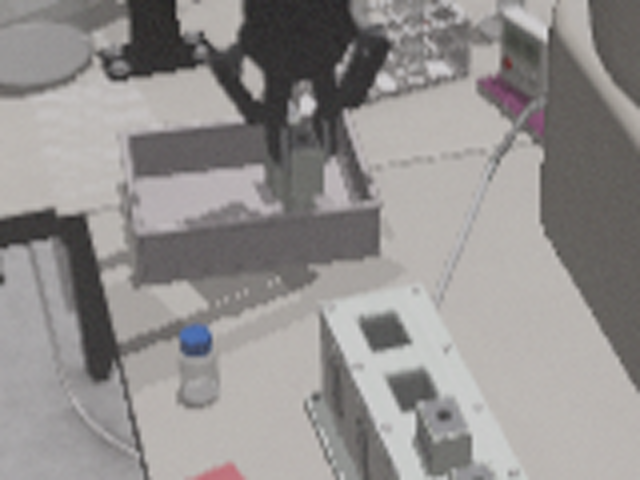

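Cassette 2 is inside the tray walls (300,185), tray in place. Lower and release.

Call:
carry_out(increments="0.9 4 0 3 0 0 0.5;0.9 0 0 3 0 0 0;0.9 0 0 2 0 0 0;0.9 0 0 2 0 0 0;0.9 0 0 0 0 0 0")

```text
t: 27.85
eef_pos: [0.4939, 0.217, 0.0809]
tool_rot: [2.197, 2.241, 0.007]
ft_force: [-0.4, -0.2, -0.4]
opening: 0.0229
```

```bash
python3 -c "
from h import *
st()"
```

```text
t 27.9 station mm [ 11.5 378.8  80.9] heading 88.9 tilt x,y of z [0.006 0.001] F [-0.4 -0.2 -0.4] open 22.9 j6 0.32
```

Call:
carry_out(increments="0.9 0 0 3 0 0 0;0.9 0 0 2 0 0 0;0.8 0 0 0 0 0 0;0.65 0 0 0 0 0 0;0.5 0 0 0 0 0 0;0.5 0 0 0 0 0 0;0.5 0 0 -20 0 0 0;0.5 0 0 -40 0 0 0;0.5 0 0 -40 0 0 0;0.4 -23 0 0 0 0 -1;0.4 -40 -2 0 0 0 0;0.4 -40 -2 0 0 0 0;0.4 -40 -2 0 0 0 0;0.4 -40 -1 0 0 0 0;0.4 -40 -1 0 0 0 0;0.4 -40 -1 0 0 0 0;0.4 -40 0 0 0 0 0;0.4 -40 0 0 0 0 0;0.4 0 0 0 0 0 0;0.4 0 0 0 0 0 0")

```text
t: 29.85
eef_pos: [0.5016, -0.1384, 0.1827]
tool_rot: [2.166, 2.257, 0.02]
ft_force: [0.2, 0.8, -0.8]
opening: 0.0511
```

```bash
python3 -c "
from h import *
st();traydiff()"
```

```text
t 29.9 station mm [  5.2  23.4 182.7] heading 90.1 tilt x,y of z [0.018 0.   ] F [ 0.2  0.8 -0.8] open 51.1 j6 -0.4
traydiff frac>40: 0.044
```

Call:
carry_out(increments="0.4 0 -4 10 1 0 0;0.4 0 0 20 0 0 0;0.4 0 0 20 0 0 0;0.4 0 0 15 0 0 0;0.4 0 0 0 0 0 0;0.4 0 0 0 0 0 0")

```text
t: 30.5
eef_pos: [0.4962, -0.1308, 0.1139]
tool_rot: [-2.16, -2.276, 0.005]
ft_force: [0.3, 0.4, 0.3]
opening: 0.0516
```

```bash
python3 -c "
from h import *
st()"
```

```text
t 30.5 station mm [1.000e-01 3.120e+01 1.139e+02] heading 90.7 tilt x,y of z [-0.005  0.   ] F [0.3 0.4 0.3] open 51.6 j6 -0.39
```

Call:
carry_out(increments="0.4 -6 0 3 -0.2 0 0.7;0.4 0 0 1 0 0 0;0.4 0 0 0 0 0 0;0.9 0 0 0 0 0 0;0.9 0 0 0 0 0 0;0.9 0 0 0 0 0 0;0.9 0 0 0 0 0 0")

```text
t: 31.2
eef_pos: [0.4971, -0.1368, 0.1122]
tool_rot: [2.175, 2.265, 0.001]
ft_force: [-0.7, -0.3, -0.7]
opening: 0.0229
```

```bash
python3 -c "
from h import *
st()"
```

```text
t 31.2 station mm [  0.8  25.2 112.2] heading 90.1 tilt x,y of z [ 0.001 -0.001] F [-0.7 -0.3 -0.7] open 22.9 j6 -0.39
```

Call:
carry_out(increments="0.9 0 0 -8 0 0 0;0.9 0 0 -10 0 0 0;0.9 0 0 -15 0 0 0;0.9 0 0 -15 0 0 0;0.9 0 0 -20 0 0 0;0.9 0 0 -20 0 0 0;0.9 20 0 0 0 0 0;0.9 36 -6 0 0 0 0;0.9 36 -6 0 0 0 0;0.9 36 -6 0 0 0 0;0.9 36 -6 0 0 0 0;0.9 36 -7 0 0 0 0;0.9 36 -7 0 0 0 0;0.9 36 -7 0 0 0 0;0.9 36 -7 0 0 0 0;0.9 36 -7 0 0 0 0;0.9 36 -7 0 0 0 0;0.9 10 0 0 0 0 0;0.9 0 0 0 0 0 0;0.9 0 0 0 0 0 0")

```text
t: 33.2
eef_pos: [0.4198, 0.2635, 0.2191]
tool_rot: [2.165, 2.248, 0.029]
ft_force: [0.0, -0.1, -0.9]
opening: 0.0229
```

```bash
python3 -c "
from h import *
st()"
```

```text
t 33.2 station mm [-60.7 428.2 219.1] heading 89.9 tilt x,y of z [ 0.028 -0.   ] F [ 0.  -0.1 -0.9] open 22.9 j6 0.45
```

Call:
carry_out(increments="0.9 12 -8 20 1.6 0 0;0.9 0 0 30 0 0 0;0.9 0 0 30 0 0 0;0.9 0 0 30 0 0 0;0.9 0 0 10 0 0 0;0.9 0 0 5 0 0 0;0.9 0 0 0 0 0 0")

```text
t: 33.9
eef_pos: [0.4178, 0.2679, 0.0944]
tool_rot: [2.187, 2.248, 0.006]
ft_force: [-0.0, 0.1, -1.3]
opening: 0.023
```

```bash
python3 -c "
from h import *
st()
s=snap('side','s8')
a=s['img'][110:230,170:330];cv2.imwrite('pics/m8.png',cv2.resize(a[:,:,::-1],None,fx=4,fy=4,interpolation=cv2.INTER_CUBIC))"
```

```text
t 33.9 station mm [-62.6 432.7  94.4] heading 89.3 tilt x,y of z [ 0.006 -0.001] F [-0.   0.1 -1.3] open 23.0 j6 0.46
```

View pics/m8.png

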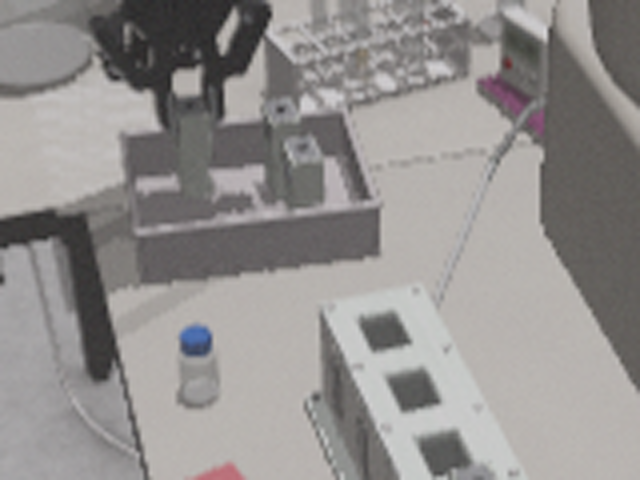

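Two cassettes stand in the tray (285,150), (303,175); the third hangs clear at (195,150) inside the walls. Lower.

Call:
carry_out(increments="0.9 0 0 8 0 0 0;0.9 0 0 5 0 0 0;0.9 0 0 2 0 0 0;0.9 0 0 0 0 0 0")

```text
t: 34.35
eef_pos: [0.421, 0.2693, 0.082]
tool_rot: [2.185, 2.246, 0.019]
ft_force: [0.3, 0.1, -0.8]
opening: 0.0231
```

```bash
python3 -c "
from h import *
st()"
```

```text
t 34.4 station mm [-59.2 434.   82. ] heading 89.3 tilt x,y of z [0.014 0.003] F [ 0.3  0.1 -0.8] open 23.1 j6 0.46
```

Call:
carry_out(increments="0.9 0 -2 4 0.8 0 0;0.9 0 0 2 0 0 0;0.8 0 0 0 0 0 0;0.65 0 0 0 0 0 0;0.5 0 0 0 0 0 0;0.5 0 0 0 0 0 0;0.5 0 0 -20 0 0 0;0.5 0 0 -40 0 0 0;0.5 0 0 -40 0 0 0;0.5 0 0 0 0 0 0")

```text
t: 35.35
eef_pos: [0.4188, 0.2693, 0.1784]
tool_rot: [-2.188, -2.25, 0.002]
ft_force: [0.6, -0.5, 0.0]
opening: 0.0427
```

Call:
carry_out(increments="0.4 -20 0 0 0 0 -0.5;0.4 -42 4 0 0 0 0;0.4 -42 4 0 0 0 0;0.4 -42 4 0 0 0 0;0.4 -42 4 0 0 0 0;0.4 -42 4 0 0 0 0;0.4 -42 4 0 0 0 0;0.4 -42 6 0 0 0 0;0.4 -42 6 0 0 0 0;0.4 -42 6 0 0 0 0;0.4 -42 6 0 0 0 0;0.4 -10 0 0 0 0 0;0.4 0 0 0 0 0 0;0.4 0 0 0 0 0 0")

```text
t: 36.75
eef_pos: [0.4864, -0.1933, 0.1733]
tool_rot: [-2.175, -2.264, -0.01]
ft_force: [0.4, -0.5, 0.1]
opening: 0.0515
```

```bash
python3 -c "
from h import *
st();traydiff()"
```

```text
t 36.8 station mm [-12.1 -30.9 173.3] heading 90.1 tilt x,y of z [0.003 0.006] F [ 0.4 -0.5  0.1] open 51.5 j6 -0.51
traydiff frac>40: 0.062
```

Call:
carry_out(increments="0.4 -6 12 10 0.2 -0.3 0;0.4 0 0 15 0 0 0;0.4 0 0 15 0 0 0;0.4 0 0 12 0 0 0;0.4 0 0 0 0 0 0;0.4 0 0 0 0 0 0")

```text
t: 37.4
eef_pos: [0.5023, -0.1911, 0.1178]
tool_rot: [-2.163, -2.278, -0.001]
ft_force: [0.5, 0.4, 0.5]
opening: 0.0513
```

```bash
python3 -c "
from h import *
st()"
```

```text
t 37.4 station mm [  3.8 -29.3 117.8] heading 90.7 tilt x,y of z [0.    0.001] F [0.5 0.4 0.5] open 51.3 j6 -0.5
```

Call:
carry_out(increments="0.4 -5.5 -4 5 0 0 0.7;0.4 0 0 2 0 0 0;0.4 0 0 0 0 0 0;0.4 0 0 0 0 0 0")

```text
t: 37.8
eef_pos: [0.4997, -0.1968, 0.1115]
tool_rot: [2.175, 2.264, 0.002]
ft_force: [0.0, -0.6, -0.6]
opening: 0.0512
```

```bash
python3 -c "
from h import *
st()"
```

```text
t 37.8 station mm [  1.1 -34.8 111.5] heading 90.0 tilt x,y of z [ 0.003 -0.   ] F [ 0.  -0.6 -0.6] open 51.2 j6 -0.5
```

Call:
carry_out(increments="0.9 0 0 0 0 0 0;0.9 0 0 0 0 0 0;0.9 0 0 0 0 0 0;0.9 0 0 0 0 0 0;0.9 0 0 -8 0 0 0;0.9 0 0 -10 0 0 0;0.9 0 0 -15 0 0 0;0.9 0 0 -15 0 0 0;0.9 0 0 -20 0 0 0;0.9 0 0 -20 0 0 0;0.9 0 0 0 0 0 0")

```text
t: 38.9
eef_pos: [0.5003, -0.1973, 0.2072]
tool_rot: [2.174, 2.261, 0.005]
ft_force: [0.4, 0.3, -0.9]
opening: 0.0228
```

Call:
carry_out(increments="0.9 20 0 0 0 0 0;0.9 36 -6 0 0 0 0;0.9 36 -6 0 0 0 0;0.9 36 -6 0 0 0 0;0.9 36 -6 0 0 0 0;0.9 36 -7 0 0 0 0;0.9 36 -7 0 0 0 0;0.9 36 -7 0 0 0 0;0.9 36 -7 0 0 0 0;0.9 36 -7 0 0 0 0;0.9 36 -7 0 0 0 0;0.9 20 0 0 0 0 0;0.9 0 0 0 0 0 0;0.9 0 0 0 0 0 0")

```text
t: 40.3
eef_pos: [0.4131, 0.2123, 0.2005]
tool_rot: [2.175, 2.257, -0.001]
ft_force: [-0.9, 0.4, -0.9]
opening: 0.0228
```

```bash
python3 -c "
from h import *
st()"
```

```text
t 40.3 station mm [-69.4 377.3 200.5] heading 89.9 tilt x,y of z [ 0.004 -0.005] F [-0.9  0.4 -0.9] open 22.8 j6 0.35
```

Call:
carry_out(increments="0.9 3 3 20 0 0 0;0.9 0 0 30 0 0 0;0.9 0 0 30 0 0 0;0.9 0 0 15 0 0 0;0.9 0 0 5 0 0 0;0.9 0 0 0 0 0 0;0.9 0 0 0 0 0 0")

```text
t: 41.0
eef_pos: [0.419, 0.208, 0.0983]
tool_rot: [2.181, 2.247, -0.0]
ft_force: [0.0, 0.6, -1.4]
opening: 0.0229
```

```bash
python3 -c "
from h import *
st()
s=snap('side','s9')
a=s['img'][110:230,170:330];cv2.imwrite('pics/m9.png',cv2.resize(a[:,:,::-1],None,fx=4,fy=4,interpolation=cv2.INTER_CUBIC))"
```

```text
t 41.0 station mm [-63.7 372.8  98.3] heading 89.5 tilt x,y of z [ 0.007 -0.007] F [ 0.   0.6 -1.4] open 22.9 j6 0.36
```

View pics/m9.png

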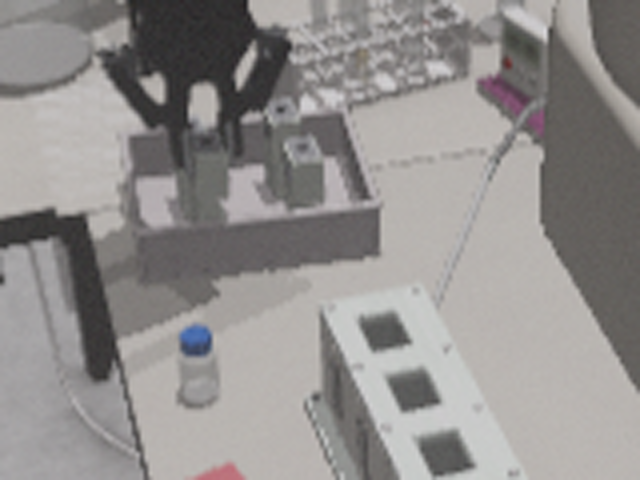

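The fourth hangs inside the tray near (210,170), clear of the others. Lower.

Call:
carry_out(increments="0.9 4 0 10 0.4 0.4 0;0.9 0 0 6 0 0 0;0.9 0 0 2 0 0 0;0.9 0 0 0 0 0 0")

```text
t: 41.45
eef_pos: [0.4211, 0.2131, 0.0812]
tool_rot: [2.186, 2.253, 0.008]
ft_force: [0.1, 1.2, -1.3]
opening: 0.023
```

```bash
python3 -c "
from h import *
st()"
```

```text
t 41.5 station mm [-61.4 377.8  81.2] heading 89.5 tilt x,y of z [0.005 0.003] F [ 0.1  1.2 -1.3] open 23.0 j6 0.35
```

Call:
carry_out(increments="0.9 0 -1 4 0 0 0;0.9 0 0 2 0 0 0;0.8 0 0 0 0 0 0;0.65 0 0 0 0 0 0;0.5 0 0 0 0 0 0;0.5 0 0 0 0 0 0;0.5 0 0 -20 0 0 0;0.5 0 0 -40 0 0 0;0.5 0 0 -40 0 0 0;0.5 -30 0 0 0 0 0;0.5 -40 0 0 0 0 0;0.5 -40 0 0 0 0 0;0.5 -40 0 0 0 0 0;0.5 -40 0 0 0 0 0;0.5 -30 0 0 0 0 0;0.5 0 0 0 0 0 0;0.5 0 0 0 0 0 0")

```text
t: 43.15
eef_pos: [0.4299, -0.0133, 0.18]
tool_rot: [2.178, 2.253, 0.018]
ft_force: [-0.9, -0.4, 0.7]
opening: 0.0423
```

```bash
python3 -c "
from h import *
st()
s=snap('top','t10');a=s['img'][180:310,80:440];s=snap('side','s10')['img'][120:330,165:345]
f=lambda x,k:cv2.resize(x,None,fx=k,fy=k,interpolation=cv2.INTER_CUBIC)
a=f(a,2.2);b=f(s,1.5)
c=np.zeros((600,792,3),np.uint8);c[:a.shape[0]]=a;c[286:286+b.shape[0],:b.shape[1]]=b[:314]
cv2.imwrite('pics/m10.png',c[:,:,::-1])"
```

```text
t 43.1 station mm [-61.5 151.3 180. ] heading 89.7 tilt x,y of z [0.013 0.003] F [-0.9 -0.4  0.7] open 42.3 j6 -0.17
```

View pics/m10.png

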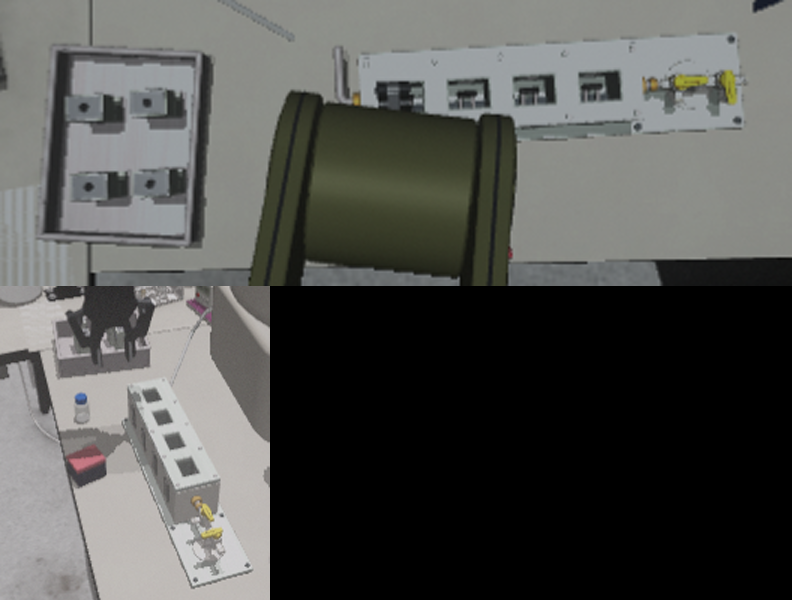

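All four cassettes stand in the tray at (85,107), (148,103), (88,187) and (150,184). The slots are empty, the taps are right, the bystanders are in place, and the gripper is clear at z = 0.18.

```bash
python3 -c "
from h import *
print(r.close_job())"
```

```text
the job is handed in; nothing more can be done
None
```

The filter station is out of service and the job is handed in; `close_job()` gives no verdict. I turned the feed tap across the pipe, then turned the drain tap in line with it. After that I pressed all four cassettes until they released, pulled each straight up, and stood them in the tray.

**Last pictures (t ≈ 43 s):**
- The feed wing is across the pipe and the drain wing is in line with it.
- All four slots are empty, and four cassettes stand clear of the tray walls.
- The tray looks where it was at the start and the visible bystanders undisturbed; the wash bottle was outside these last crops.
- The gripper was in the air, clear of everything.

**Where checks were weak or disagreed:**
- **Feed wing angle:** just after I turned it, one reading of the side picture suggested up to about 10° off square. The tool heading at release said about 1°, and the colour check was too noisy to decide. Later pictures look square, and the limit is 0.25 rad (about 14°).
- **Pressing force:** the peak the wrist reading showed was 42 N, on slot 4 (limit 60 N). I read it only at the end of each move, so a higher peak could have gone unseen.

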